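# Draw the spring plate out of the dust cabinet to its line and hold it

### The job

Open the clear sloping front of the small dust cabinet, all the way down until it lies level over the bench, then draw the plate with the springs straight out by its round pull, until the line engraved across the plate is over the front edge of the deck it slides on, and no further. By then most of the plate overhangs and it would tip forward, so keep holding it level, still resting on the deck edge and with all four springs standing on it, and finish while you are holding it there: do not let go. Leave the things round the cabinet alone.

Things in the scene. Friction and masses are not known exactly. Their poses are not given: they have to be found in the camera images.
- dust_cabinet: Low grey sheet-metal cabinet fixed to the bench, 257 deep (x) x 196 wide (y) x 140 mm high, front turned to the robot's left (+y). Origin on the bench below the hinge of the front; x points inward to the back wall, y along the hinge, z up. In its x, z (mm): roof edge 110, 140; hinge 0, 45; front edge of the deck 36, 75. The side walls end along the slope from hinge to roof edge.
- front_flap (a joint): Angle (rad) of the clear bottom-hinged front, 0.25 kg: 0 closed (sloping 41 degrees up from the hinge, leaning on the roof edge), about 0.86 upright, 2.39 fully down on its stop (level at z = 45 mm, reaching 145 mm out from the hinge). Damped hinge: let go before upright it sinks shut; past upright it sinks by itself to the open stop, in 2 to 6 s.
- flap_hinge (a point): Middle of the hinge line of the front, at z = 45 mm, 36 mm in front of the deck's edge; axes as the cabinet's.
- flap_bar (a point): Middle of the black round bar pull on the free edge of the front: 10 mm thick, 102 mm long, parallel to the hinge and 142 mm from it, on posts 45 mm either side of the middle, 28 mm off the sheet's outer face. Closed, it is at z = 161 mm, 85 mm inward of the hinge; take it from above, one finger in front, one behind. When the front is fully down the bar is underneath it.
- spring_plate: Loose aluminium plate 180 (x) x 170 (y) x 8 mm, about 0.66 kg, lying level on the deck (z = 75 mm) between guide rails 3.5 mm clear of its sides; origin at the centre of its underside, x inward like the cabinet's. At the start its front end is 28 to 34 mm inside the deck's edge. With the four springs its centre of mass is about 86 mm behind the front end.
- plate_pull (a point): Centre (half-way up) of the plate's upright round steel pull: 22 mm diameter, 20 mm high, 14 mm behind the plate's front end, mid-width; its top at z = 103, plate top at z = 83 mm. The roof begins about 30 mm further in, 37 mm above the pull. Springs begin about 10 mm behind the pull, so close the fingers along the plate's y. Drawing the plate takes 2 to 6 N.
- plate_line (a point): Middle, on the plate's top, of the dark engraved line 1.6 mm wide across the whole plate, 120 mm behind its front end, 106 mm behind the pull's centre, 60 mm from the rear end.
- sill (a point): Middle of the front top edge of the deck (z = 75 mm); axes as the cabinet's, x pointing inward. The line is over the edge when plate_line is at x = 0 in this frame.
- ring_gauge: Bystander: loose ground steel ring, 52 mm across, 16 mm high, on the bench on the robot's side of the cabinet; origin at the centre of its underside.
- steel_block: Bystander: loose ground steel block, 66 x 46 x 49 mm, 0.62 kg, on the bench behind the cabinet's side that is away from the robot; origin at the centre of its underside.
- lone_spring: Bystander: single loose spring, 36 mm across, 19 mm high, on the bench on the robot's side of the cabinet; origin at the centre of its underside.
- plate_spring_0: One of the four loose springs on the plate, 36 mm across, 19 mm high, 31 g, in two rows 54 and 95 mm behind the plate's front end, 36 mm either side of its middle; origin at the centre of its underside, z up while it stands.
- plate_spring_1: One of the four loose springs on the plate, 36 mm across, 19 mm high, 31 g, in two rows 54 and 95 mm behind the plate's front end, 36 mm either side of its middle; origin at the centre of its underside, z up while it stands.
- plate_spring_2: One of the four loose springs on the plate, 36 mm across, 19 mm high, 31 g, in two rows 54 and 95 mm behind the plate's front end, 36 mm either side of its middle; origin at the centre of its underside, z up while it stands.
- plate_spring_3: One of the four loose springs on the plate, 36 mm across, 19 mm high, 31 g, in two rows 54 and 95 mm behind the plate's front end, 36 mm either side of its middle; origin at the centre of its underside, z up while it stands.

How it is judged:
On the way, in this order (a step that is already met when the one before it is completed fails the run):
1. the front is fully down while the plate is still in the cabinet (value of joint front_flap above 2.3 rad and x of plate_line in the frame of sill above 0.12 m), for 0.2 s.
2. the plate is drawn out to its line and held level (x of plate_line in the frame of sill between -0.004 and 0.004 m and angle between spring_plate's own z axis and vertical below 0.035 rad and contact force between the fingers and spring_plate above 1 N and z of plate_line in the frame of sill between 0.005 and 0.011 m and angle between the x axis of spring_plate and the x axis of dust_cabinet, either way round below 0.06 rad), for 0.3 s.
At the end, for the whole second after the job is handed in: Front down (within 0.09 rad of its stop); engraved line over the deck edge within 4 mm; plate level within 2 degrees, straight within 3.4 degrees, at rest on the deck edge and held by the gripper (at least 1 N between fingers and plate); all four springs standing on it (all of step 2 and z of plate_spring_0 in the frame of spring_plate between 0.004 and 0.013 m and angle between each of plate_spring_0, plate_spring_1, plate_spring_2, plate_spring_3's own z axis and vertical below 0.12 rad and z of plate_spring_1 in the frame of spring_plate between 0.004 and 0.013 m and z of plate_spring_2 in the frame of spring_plate between 0.004 and 0.013 m and z of plate_spring_3 in the frame of spring_plate between 0.004 and 0.013 m and value of joint front_flap above 2.3 rad and linear speed of spring_plate below 0.01 m/s); the arm keeps its last pose, push and grip.
It fails at once if the plate is drawn more than 10 mm past its line (x of plate_line in the frame of sill below -0.01 m).
It fails at once if the plate tips (more than 8 degrees) (angle between spring_plate's own z axis and vertical above 0.14 rad).
It fails at once if a spring falls off the plate (height (world z) of any of plate_spring_0, plate_spring_1, plate_spring_2, plate_spring_3 below 0.072 m).
It fails at once if a bystander is pushed more than 20 mm (distance of any of ring_gauge, steel_block, lone_spring from where it was at the start of the episode above 0.02 m).
It also fails if it takes over 54 s, if anything falls off the work surface, if the arm or the gripper's body presses on something with over 40 N, if the wrist force passes 120 N, or if a joint passes its speed limit or range.

### The arm

A 7-joint arm with a two-finger parallel gripper is mounted at the origin on a cart in front of the work surface, level with it; the furniture and walls round the work are solid. World frame = base frame: x ahead of the robot, y to its left, z up, the work surface at z = 0. Lengths are in m, angles in rad, forces in N, time in s.
With the tool pointing down it reaches from about 0.425 to 0.925 m from the base axis. Payload 6.8 kg.
Tool frame: the origin (TCP) lies at the very end of the fingers, on their centre line; the grasp point (between the pads) lies 19 mm behind it; z points along the fingers, y is the line along which they close (so a half turn about z gives the same grasp; the last joint's range is limited). The gripper opens to 85 mm and grips with 20 to 120 N. Pads are 22 mm wide; open, the fingers measure 114 mm over their backs; the gripper's body (76 mm by 85 mm) begins 54 mm behind the grasp point. The pads swing forward as they close: fully open they stand 13 mm farther back than shut.
Start: joints at [1.045, 0.477, 0.022, 1.555, -0.011, 1.109, -0.083], TCP at [0.274, -0.617, 0.231] pointing down, gripper open.
Joint ranges: [-2.96, 2.96], [-0.34, 2.1], [-1.41, 1.46], [0.24, 2.44], [-1.37, 4.51], [0.17, 1.92], [-2.96, 2.96]. Speed limits (rad/s): [2.39, 2.39, 3.14, 3.14, 3.14, 3.14, 3.14].

### API

Orientations are given as a rotation vector (axis times angle).
In Python, from bench import get_obs, viewer, r gives the robot as it stands. The module is installed in compiled form; this text tells all that it offers.
- The arm moves only by the tool play_rows, never from a script. Its argument "commands" is a list that holds one entry, the list of rows, each a list of 5 numbers: the gripper's target within -1 to 1 (shut at 1, half-way at 0, fully open at -1), then the shift along the tool's x, y, z scaled (see below), then the turn about the tool's z scaled (see below). A call has 1 to 12 rows; each row is the pose to reach, as a shift and turn from the pose commanded when the call began, along the tool's axes at that moment; what a row does not reach only later rows make up. The controller multiplies each number of a shift by 0.2 m and each number of a turn by pi/2 rad. A row lasts 1/12 s, in which the tool goes at most 41.7 mm and 7.16 degrees, less where a joint would pass 70% of its speed; a pose out of reach is approached as far as the arm can. A call with a number of a shift or a turn outside -1 to 1 is refused whole. A call with a gripper value outside its range is refused whole. The fingers move at their own pace and stop on an object; "grip_force" is the grip in N (left out, the last holds). Time passes only in rows, so rows that repeat a pose let the fingers close. It gives the time, the measured TCP pose, the force, the opening and the grip force at its end, in the units of the state.
- get_obs(): the state, without advancing time (a new reading comes with each control period).
- viewer.grab_frame(name): name is "scene" or "top" or "wrist"; returns a dict with "pixels" (420x560x3 uint8, red, green, blue), "fovy" (degrees; the focal length in pixels is half the picture's height over the tangent of half this angle, whatever the lens; pixels are square), "cx", "cy" (the principal point, pixels), "world_to_cam" (4x4, takes a point from world to camera coordinates); the wrist camera has in their place "hand_eye" (4x4, takes a point from camera to tool coordinates, whose origin is the TCP and whose axes are the flange's). Camera axes: x right, y up, looking along -z (the intrinsics and any distortion apply to the point x, -y, -z); pixel columns grow to the right and rows downward; lengths in m; the calibration is good to about 2 mm. A picture is of the moment at which its call begins: read the wrist's pose just before it. There is no depth.
- r.hand_in(): hands the job in; it is judged then, once.
Trained networks look in a picture, given as the dict that the camera call returned (one of the last four; its "shot" number tells which), for a name from the list of things; names that differ only in an ending like _2 or _b are one class to them, and where a whole thing is asked for, a point or a joint stands for the part that bears it (a point fixed in the world has none). Each returns a list of dicts, best first, with "score" (0 to 1); they miss things now and then, are a little off and sometimes report something else, mostly with a low value. They report only what shows in the picture. A call takes as long as a camera call.
- viewer.trace(picture, thing): "pixels" (420x560 bool, what is visible of it) and "rect" ([left, top, right, bottom] in pixels, round what is visible of it).
The state is a dict: "clock": time; "joints": joint angles; "qvel": joint speeds; "tau": joint torques, N m; "tcp_pos": TCP position; "orientation": TCP orientation; "contact_force": force on the tool from outside, world axes, zero at the start; "moment": the same for the moment, N m; "grip_width": finger opening in m; "gripper_force": force on a finger pad.
Only numpy, scipy, OpenCV 4.12 (cv2) and the standard library are available. Lean on these libraries where they do the work, as an engineer would, in place of code of your own. Each camera call takes 0.05 s, during which the arm holds its last target. There are 200 camera calls.

## Working session

There is one attempt and no reset: what is moved stays moved. The work goes in short steps, Python scripts to look and compute and a tool call to move; the robot and the scene stay as the last step left them, time stands still between calls to the robot, and variables do not carry over. Pictures are saved under pics/ and viewed, at most 13 in all, crops included, and the job is handed in when it is done.

Besides the shell and the picture viewer there is one more tool, called after "Emit:" by a JSON object that holds its "op" and its "data". play_rows: Moves the arm, as the interface text tells. Shifts and turns lie within -1 to 1; 1 stands for 0.2 m of shift or pi/2 rad of turn. Its arguments: {"type":"object","properties":{"commands":{"type":"array","items":{"type":"array","items":{"type":"array","items":{"type":"number","minimum":-1,"maximum":1}}}},"grip_force":{"type":"number"}},"required":["commands"]}

```bash
mkdir -p pics
cat > h.py <<'E'
import numpy as np, cv2
from bench import get_obs, viewer, r
from scipy.spatial.transform import Rotation as R
def save(f,n,crop=None,s=1):
    im=f["pixels"][:,:,::-1]
    if crop: im=im[crop[1]:crop[3],crop[0]:crop[2]]
    cv2.imwrite(n,cv2.resize(im,None,fx=s,fy=s))
def foc(f): return f["pixels"].shape[0]/2/np.tan(np.radians(f["fovy"])/2)
def pose():
    o=get_obs(); T=np.eye(4); T[:3,:3]=R.from_rotvec(o["orientation"]).as_matrix(); T[:3,3]=o["tcp_pos"]; return T
def c2w(f,T=None):
    return np.linalg.inv(f["world_to_cam"]) if "world_to_cam" in f else T@f["hand_eye"]
def ray(f,uv,T=None):
    C=c2w(f,T); F=foc(f)
    d=C[:3,:3]@np.array([(uv[0]-f["cx"])/F,-(uv[1]-f["cy"])/F,-1.]); return C[:3,3],d
def onz(f,uv,z,T=None):
    o,d=ray(f,uv,T); return o+d*(z-o[2])/d[2]
def proj(f,p,T=None):
    q=np.linalg.inv(c2w(f,T))@np.append(p,1); F=foc(f); return np.array([f["cx"]-F*q[0]/q[2],f["cy"]+F*q[1]/q[2]])
E
cat > a.py <<'E'
from h import *
print(get_obs())
for n in ["scene","top"]:
    f=viewer.grab_frame(n); save(f,f"pics/{n}0.png"); print(n,{k:v for k,v in f.items() if k!="pixels"})
    for t in ["flap_bar","plate_pull","ring_gauge","lone_spring","steel_block","dust_cabinet","spring_plate","front_flap"]:
        for d in viewer.trace(f,t)[:2]:
            ys,xs=np.nonzero(d["pixels"]); print(t,round(d["score"],2),d["rect"],xs.mean().round(1),ys.mean().round(1),len(xs))
E
python3 a.py
```

```text
{'clock': 0.0, 'joints': array([ 1.04488393,  0.47780343,  0.02235697,  1.55645866, -0.01148972,
        1.10926099, -0.08309884]), 'qvel': array([-0.00022749,  0.00243247, -0.00055479, -0.00245921, -0.00010103,
       -0.00100511,  0.00167918]), 'tau': array([ 5.25352916e-04, -5.96457803e+01,  1.60801381e+00, -2.81189185e+01,
        1.22925412e-02,  9.53998620e-03, -3.41737825e-05]), 'tcp_pos': array([ 0.27362693, -0.61641374,  0.23032076]), 'orientation': array([-3.07159746e+00, -6.51195466e-01,  8.16593864e-04]), 'contact_force': array([-1.33645193, -0.19860435,  0.11635281]), 'moment': array([ 0.0419721 ,  0.01082021, -0.03618554]), 'gripper_force': 0.0, 'grip_width': 0.0854505635402715}
scene {'fovy': 42.485789604936166, 'cx': 275.1243430384012, 'cy': 205.263365133787, 'world_to_cam': array([[-0.78932255, -0.61393342, -0.00746134,  0.19470976],
       [ 0.40288798, -0.5270791 ,  0.74824387, -0.456186  ],
       [-0.46330463,  0.58759968,  0.66338182, -0.67777605],
       [ 0.        ,  0.        ,  0.        ,  1.        ]]), 'shot': 1}
flap_bar 0.96 [213.0, 195.0, 332.6, 314.4
[... 420 characters left out ...]
d_to_cam': array([[-0.01021527, -0.99986887,  0.01256576, -0.30482478],
       [ 0.98979622, -0.00832469,  0.14224675, -0.48663208],
       [-0.14212349,  0.01389063,  0.98975147, -0.99150978],
       [ 0.        ,  0.        ,  0.        ,  1.        ]]), 'shot': 2}
flap_bar 0.91 [221.1, 172.3, 275.9, 275.0] 250.0 225.2 5320
ring_gauge 0.53 [335.5, 279.7, 362.3, 303.3] 348.6 289.4 385
lone_spring 0.62 [282.9, 286.3, 298.2, 295.4] 286.5 291.2 25
lone_spring 0.52 [336.1, 276.8, 362.4, 303.7] 348.5 289.2 323
steel_block 0.66 [255.2, 114.9, 291.6, 154.4] 274.0 134.4 789
dust_cabinet 0.91 [217.4, 172.4, 355.2, 276.8] 289.8 224.0 13703
front_flap 0.85 [220.6, 173.7, 278.1, 273.6] 250.3 224.7 5398
```

View pics/scene0.png

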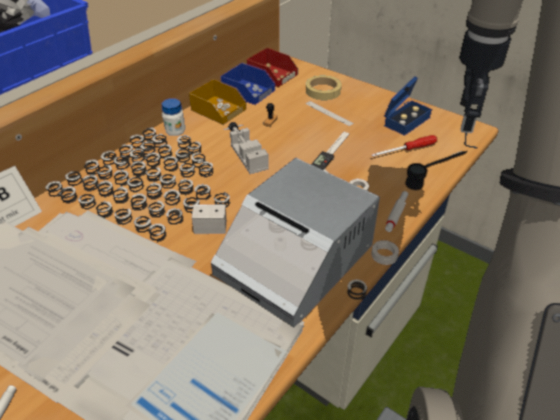

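View pics/top0.png

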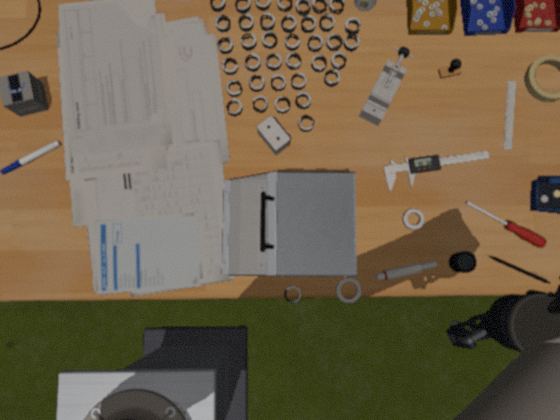

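Scene: the bar is near (283,218), the block at (209,218), the ring at (385,253) and the lone spring at (357,290). Top: the bar is at (267,224), the roof spans columns 275–355 and rows 172–276, and the flap is on the left (+y). Next I'll fit the cabinet pose.

```bash
cat > b.py <<'E'
from h import *
S={}
for n in ["scene","top"]:
    f=viewer.grab_frame(n)
    m=viewer.trace(f,"dust_cabinet")[0]["pixels"]|viewer.trace(f,"flap_bar")[0]["pixels"]
    g=f["pixels"].max(2)
    c=(m&(g<50)).astype(np.uint8)
    k,l,st,ce=cv2.connectedComponentsWithStats(c)
    for i in np.argsort(-st[1:,4])[:4]+1: print(n,st[i],ce[i].round(1))
    S[n]=(f,l,st,ce,m)
def bar(n):
    f,l,st,ce,m=S[n]
    # component nearest the seen bar
    i=1+np.argmin(np.linalg.norm(ce[1:]-{"scene":(283,218),"top":(267,224)}[n],axis=1)+1000*(st[1:,4]<40))
    ys,xs=np.nonzero(l==i); p=np.c_[xs,ys].astype(float); mu=p.mean(0); _,_,V=np.linalg.svd(p-mu,full_matrices=False)
    t=(p-mu)@V[0]; print(n,"bar ctr",mu,"ends",mu+V[0]*t.min(),mu+V[0]*t.max()); return f,mu,mu+V[0]*t.min(),mu+V[0]*t.max()
for n in S:
    f,mu,a,b=bar(n)
    A,B,M=[onz(f,q,.161) for q in (a,b,mu)]
    print(n,"at z=.161: ctr",M.round(4),"ends",A.round(4),B.round(4),"len",np.linalg.norm(A-B).round(4))
f,l,st,ce,m=S["top"]
rect=cv2.minAreaRect(np.argwhere(m)[:,::-1].astype(np.float32)); print("rect",rect)
save(f,"pics/topcrop.png",(200,150,380,300),4)
E
python3 b.py
```

```text
scene [256 203  52  29 183] [281.8 217.3]
scene [241 289  19  13  56] [250.1 294.8]
top [261 193  12  58 258] [263.7 222.2]
scene bar ctr [281.78688525 217.27868852] ends [256.29003212 203.4646806 ] [307.0255625  230.95281866]
scene at z=.161: ctr [ 0.4362 -0.2643  0.161 ] ends [ 0.4939 -0.2655  0.161 ] [ 0.3824 -0.2632  0.161 ] len 0.1115
top bar ctr [263.68217054 222.2248062 ] ends [264.06400918 193.00083634] [263.31886565 250.03029816]
top at z=.161: ctr [ 0.438 -0.268  0.161] ends [ 0.4919 -0.2689  0.161 ] [ 0.3876 -0.2672  0.161 ] len 0.1043
rect ((289.0, 223.0), (106.0, 136.0), 90.0)
```

View pics/topcrop.png

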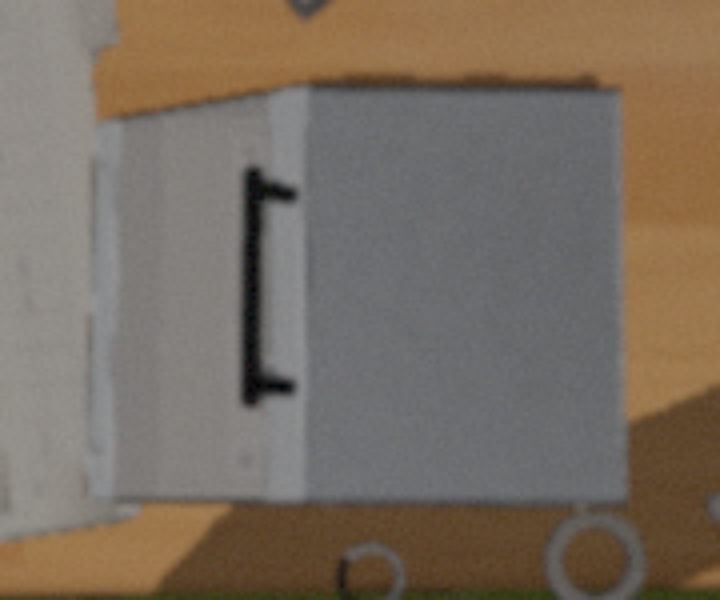

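The bar runs from (263,192.5) to (262.6,250.8) in the top view. The roof corners are near (276,172), (276,275), (355,172.5) and (356.5,274.5).

```bash
cat > c.py <<'E'
from h import *
f=viewer.grab_frame("top")
e=[onz(f,q,.161) for q in ((263,192.5),(262.6,250.8))]
print("bar",e[0].round(4),e[1].round(4),((e[0]+e[1])/2).round(4))
for q in ((276,172),(276,275),(355,172.5),(356.5,274.5)): print("roof",q,onz(f,q,.14).round(4))
for q in ((348.5,289.3),(293,294)): print("low",onz(f,q,.01).round(4))
b=(e[0]+e[1])/2
s=viewer.grab_frame("scene"); o,d=ray(s,(281.3,216.6)); o2,d2=ray(f,(262.8,221.6))
t=np.linalg.lstsq(np.c_[d,-d2],o2-o,rcond=None)[0]; print("tri",(o+d*t[0]).round(4),(o2+d2*t[1]).round(4))
print(pose().round(3))
E
python3 c.py
```

```text
bar [ 0.4928 -0.267   0.161 ] [ 0.3862 -0.2659  0.161 ] [ 0.4395 -0.2664  0.161 ]
roof (276, 172) [ 0.5355 -0.291   0.14  ]
roof (276, 275) [ 0.3429 -0.2896  0.14  ]
roof (355, 172.5) [ 0.5334 -0.4404  0.14  ]
roof (356.5, 274.5) [ 0.3423 -0.4373  0.14  ]
low [ 0.3126 -0.4399  0.01  ]
low [ 0.3041 -0.3239  0.01  ]
tri [ 0.439  -0.2666  0.1594] [ 0.4393 -0.2664  0.1594]
[[ 0.914  0.406  0.     0.274]
 [ 0.406 -0.914 -0.    -0.617]
 [ 0.     0.    -1.     0.231]
 [ 0.     0.     0.     1.   ]]
```

Emit:
{"op": "play_rows", "data": {"commands": [[[0.2,0.8,-0.7,0,0.271],[0.2,0.8,-0.7,0,0.271],[0.2,0.8,-0.7,0,0.271],[0.2,0.8,-0.7,0,0.271],[0.2,0.8,-0.7,0,0.271],[0.2,0.8,-0.7,0,0.271],[0.2,0.8,-0.7,0,0.271],[0.2,0.8,-0.7,0,0.271]]], "grip_force": 20}}

```text
clock: 1.97
tcp_pos: [0.3633, -0.4245, 0.2316]
orientation: [3.141, -0.011, 0.0]
contact_force: [-0.4, 0.0, -0.1]
grip_width: 0.034
gripper_force: 0.0
```

Emit:
{"op": "play_rows", "data": {"commands": [[[0.2,0.38,-0.79,0.1,0],[0.2,0.38,-0.79,0.1,0],[0.2,0.38,-0.79,0.1,0],[0.2,0.38,-0.79,0.1,0],[0.2,0.38,-0.79,0.1,0],[0.2,0.38,-0.79,0.1,0],[0.2,0.38,-0.79,0.1,0]]]}}

```text
clock: 2.55
tcp_pos: [0.4402, -0.2684, 0.2113]
orientation: [3.141, -0.015, -0.001]
contact_force: [1.2, -0.6, -0.8]
grip_width: 0.0341
gripper_force: 0.0
```

```bash
cat > d.py <<'E'
from h import *
T=pose(); f=viewer.grab_frame("wrist"); save(f,"pics/w1.png")
print(T.round(4), proj(f,[.439,-.266,.161],T), proj(f,[.4928,-.267,.161],T),proj(f,[.3862,-.266,.161],T),f["hand_eye"].round(3))
E
python3 d.py
```

```text
[[ 1.000e+00 -9.200e-03 -3.000e-04  4.402e-01]
 [-9.200e-03 -1.000e+00 -8.000e-04 -2.684e-01]
 [-3.000e-04  8.000e-04 -1.000e+00  2.113e-01]
 [ 0.000e+00  0.000e+00  0.000e+00  1.000e+00]] [275.02324987 231.08406674] [275.65095899 142.34127319] [275.98018154 306.54068425] [[ 0.     0.961  0.276  0.07 ]
 [ 1.    -0.    -0.    -0.   ]
 [ 0.     0.276 -0.961 -0.143]
 [ 0.     0.     0.     1.   ]]
```

View pics/w1.png

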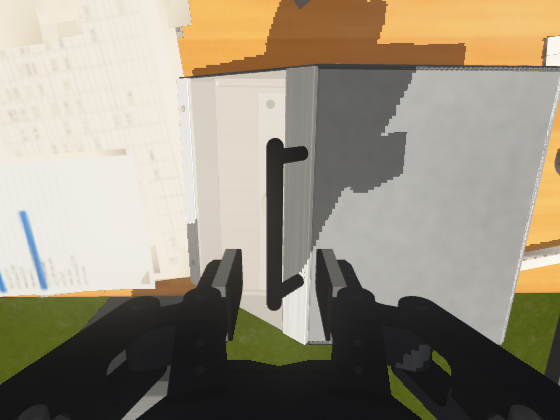

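The bar is at column 275, rows 140–308, which matches the prediction. It sits centred between the fingers, so I'll descend and grip.

Emit:
{"op": "play_rows", "data": {"commands": [[[0.2,0,-0.01,0.15,0],[0.2,0,-0.01,0.305,0],[0.2,0,-0.01,0.305,0],[1,0,-0.01,0.305,0],[1,0,-0.01,0.305,0],[1,0,-0.01,0.305,0],[1,0,-0.01,0.305,0],[1,0,-0.01,0.305,0]]], "grip_force": 20}}

```text
clock: 3.27
tcp_pos: [0.4407, -0.2658, 0.1516]
orientation: [3.14, -0.014, 0.002]
contact_force: [-2.8, -0.8, 2.8]
grip_width: 0.0087
gripper_force: 21.9
```

Emit:
{"op": "play_rows", "data": {"commands": [[[1,0,-0.06,-0.04,0],[1,0,-0.121,-0.072,0],[1,0,-0.179,-0.096,0],[1,0,-0.239,-0.115,0],[1,0,-0.3,-0.128,0],[1,0,-0.363,-0.137,0],[1,0,-0.425,-0.139,0],[1,0,-0.488,-0.137,0],[1,0,-0.55,-0.128,0],[1,0,-0.611,-0.115,0],[1,0,-0.659,-0.1,0],[1,0,-0.706,-0.082,0]]]}}

```text
clock: 4.27
tcp_pos: [0.4434, -0.1225, 0.1677]
orientation: [3.141, -0.011, 0.006]
contact_force: [2.4, -0.3, 2.2]
grip_width: 0.0085
gripper_force: 21.3
```

Emit:
{"op": "play_rows", "data": {"commands": [[[0.5,0,0,0,0],[0.5,0,0,0,0],[0.5,0,0,-0.1,0],[0.5,0,0,-0.3,0],[0.5,0,0,-0.5,0],[0.5,0,0,-0.5,0],[-1,0,0,-0.5,0]]]}}

```text
clock: 4.85
tcp_pos: [0.4427, -0.1244, 0.2689]
orientation: [3.141, -0.014, 0.006]
contact_force: [-0.3, -0.0, -0.6]
grip_width: 0.0322
gripper_force: 0.0
```

```bash
cat > e.py <<'E'
from h import *
f=viewer.grab_frame("scene"); save(f,"pics/s2.png",(180,140,400,340),3)
print(get_obs()["clock"])
E
python3 e.py
```

```text
4.9
```

View pics/s2.png

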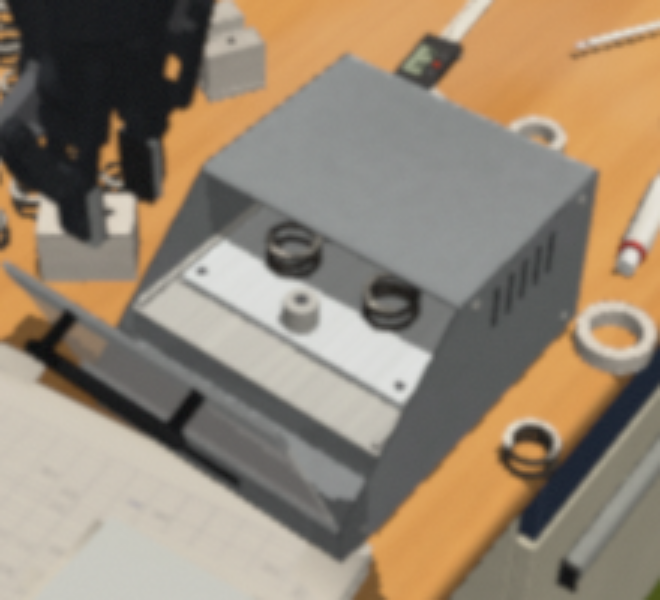

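The flap is past upright and sinking, clear of the gripper. The pull's centre is at about crop (300,315), or scene (280,245). I'll turn the tool and let the flap settle.

```bash
cat > g.py <<'E'
from h import *
print(get_obs()["joints"].round(2))
f=viewer.grab_frame("scene")
print(onz(f,(280,245),.093).round(4), proj(f,[.44,-.262,.093]))
for t in ["plate_pull","spring_plate"]:
    for d in viewer.trace(f,t)[:2]: print(t,d["score"],d["rect"])
E
python3 g.py
```

```text
[ 0.28  0.09 -0.15  2.    0.02  1.06 -1.46]
[ 0.4387 -0.2623  0.093 ] [279.32034768 244.77661124]
plate_pull 0.72 [191.9, 203.4, 230.2, 232.4]
plate_pull 0.66 [242.7, 212.8, 331.0, 275.2]
spring_plate 0.8 [242.0, 210.2, 332.6, 276.1]
```

Emit:
{"op": "play_rows", "data": {"commands": [[[-1,0,0,-0.1,0.2],[-1,0,0,-0.1,0.4],[-1,0,0,-0.1,0.6],[-1,0,0,-0.1,0.8],[-1,0,0,-0.1,1],[-1,0,0,-0.1,1],[-1,0,0,-0.1,1],[-1,0,0,-0.1,1],[-1,0,0,-0.1,1],[-1,0,0,-0.1,1],[-1,0,0,-0.1,1],[-1,0,0,-0.1,1]]]}}

```text
clock: 6.05
tcp_pos: [0.4408, -0.1235, 0.2852]
orientation: [2.282, -2.156, -0.004]
contact_force: [-0.2, -1.0, 0.1]
grip_width: 0.0854
gripper_force: 0.0
```

Emit:
{"op": "play_rows", "data": {"commands": [[[-1,0,0,0,0],[-1,0,0,0,0],[-1,0,0,0,0],[-1,0,0,0,0]]]}}

```text
clock: 6.38
tcp_pos: [0.4415, -0.1235, 0.2863]
orientation: [2.291, -2.149, -0.001]
contact_force: [0.3, -0.1, 0.4]
grip_width: 0.0857
gripper_force: 0.0
```

```bash
cat > d2.py <<'E'
from h import *
T=pose(); f=viewer.grab_frame("wrist"); save(f,"pics/w2.png")
print(T.round(4), "pull pred", proj(f,[.4388,-.262,.103],T).round(1),"sill pred",proj(f,[.44,-.217,.075],T).round(1),"line@152",proj(f,[.4388,-.217-.152,.083],T).round(1))
for t in ["plate_pull","spring_plate","front_flap"]:
    for d in viewer.trace(f,t)[:2]: print(t,d["score"],d["rect"])
E
python3 d2.py
```

```text
[[ 6.360e-02 -9.980e-01 -8.000e-04  4.415e-01]
 [-9.980e-01 -6.360e-02  1.000e-04 -1.235e-01]
 [-2.000e-04  8.000e-04 -1.000e+00  2.863e-01]
 [ 0.000e+00  0.000e+00  0.000e+00  1.000e+00]] pull pred [291.7  29.7] sill pred [286.1  85.8] line@152 [ 300.2 -103.7]
plate_pull 0.72 [200.4, 0.0, 386.8, 55.4]
spring_plate 0.91 [205.1, 0.0, 385.9, 57.2]
front_flap 0.98 [193.6, 120.7, 370.4, 252.4]
```

View pics/w2.png

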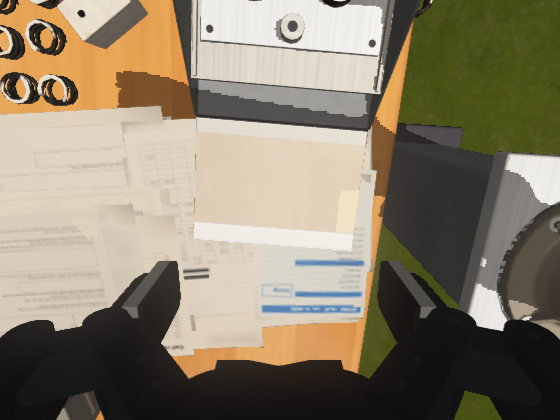

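The flap is lying down, with its free edge at rows 230–250. The pull is at about (292,25) and the deck edge at rows 80–95. I'll refine the yaw, pull and flap numbers from this frame.

```bash
cat > k.py <<'E'
from h import *
T=pose(); f=viewer.grab_frame("wrist"); im=f["pixels"]
F=lambda m: np.nonzero(m)
m=viewer.trace(f,"front_flap")[0]["pixels"]
def edge(m,c0,c1,z,low=True):
    P=[]
    for c in range(c0,c1):
        y=np.nonzero(m[:,c])[0]
        if len(y): P.append(onz(f,(c,(y.max()+.5) if low else y.min()-.5),z,T))
    P=np.array(P); s,b=np.polyfit(P[:,0],P[:,1],1); return "slope deg %.2f  y at x=.44: %.4f"%(np.degrees(np.arctan(s)),s*.44+b)
print("flap free edge",edge(m,210,345,.045)); print("flap hinge edge",edge(m,210,355,.045,False))
p=viewer.trace(f,"spring_plate")[0]["pixels"]
print("plate front (z .083)",edge(p,215,375,.083))
ys,xs=F(p); 
g=cv2.cvtColor(im,cv2.COLOR_RGB2GRAY)
c=cv2.HoughCircles(cv2.resize(g[0:60,260:325],None,fx=4,fy=4,interpolation=cv2.INTER_CUBIC),cv2.HOUGH_GRADIENT,1,100,param1=120,param2=20,minRadius=36,maxRadius=64)
print(c)
for q in (c[0] if c is not None else []):
    uv=(260+q[0]/4,q[1]/4); print(uv,"pull top",onz(f,uv,.103,T).round(4))
for c0 in (220,260,330,360):
    print(c0,g[60:130:2,c0])
save(f,"pics/w2c.png",(180,0,400,130),3)
E
python3 k.py
```

```text
Traceback (most recent call last):
  File "k.py", line 4, in <module>
    m=viewer.trace(f,"front_flap")[0]["pixels"]
      ~~~~~~~~~~~~~~~~~~~~~~~~~~~~^^^
IndexError: list index out of range
```

```bash
cat >> h.py <<'E'
def tr(f,*names):
    for n in names*2:
        d=viewer.trace(f,n)
        if d: return d[0]["pixels"]
E
sed -i 's/^m=viewer.*/m=tr(f,"front_flap","flap_bar")/; s/^p=viewer.*/p=tr(f,"spring_plate","plate_pull","plate_line")/' k.py; python3 k.py
```

```text
flap free edge slope deg -0.84  y at x=.44: -0.0328
flap hinge edge slope deg -0.93  y at x=.44: -0.1792
plate front (z .083) slope deg -1.00  y at x=.44: -0.2502
[[[130.5 116.5  41.9]]]
(np.float32(292.625), np.float32(29.125)) pull top [ 0.4383 -0.2626  0.103 ]
220 [214 213 213 213 213 214 215 216 215 215 155 157 156 156 155 156 150  81
  80  80  82  82  82  82  82  81  81  80  51  66 221 221 220 222 220]
260 [216 217 216 216 217 217 216 217 217 216 217 216  62 153 156 156 158 157
 157 157 156  81  80  80  80  81  82  82  83  80  48 109 223 223 222]
330 [219 219 218 219 218 219 218 218 218 218 218 218 217 217 217  67 155 155
 156 158 161 159 158 158 157 157 157  81  82  82  83  83  81  51 133]
360 [226 224 223 222 221 221 219 220 219 219 219 220 219 220 220 219 177 156
 155 155 156 155 155 155 157 157 157 157 149  79  80  80  81  81  54]
```

View pics/w2c.png

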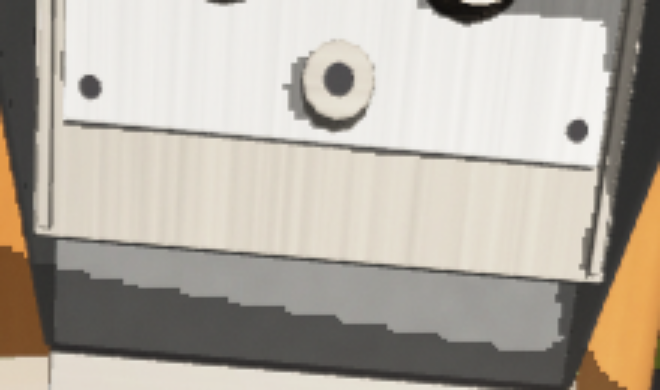

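The top of the pull is at crop (338,80), which is pixel (292.7,26.7). The deck edge passes through (220,80), (260,83.5), (330,89.5) and (360,92).

```bash
cat > l.py <<'E'
from h import *
T=pose(); f=viewer.grab_frame("wrist")
P=np.array([onz(f,q,.075,T) for q in ((220,80),(260,83.5),(330,89.5),(360,92))]); s,b=np.polyfit(P[:,0],P[:,1],1)
print("sill slope",np.degrees(np.arctan(s)),"y@.44",s*.44+b)
pt=onz(f,(292.7,26.7),.103,T); print("pull",pt)
P=np.array([onz(f,(180+u/3,v/3),.083,T) for u,v in ((62,121),(595,167))]); print("plate front",P, np.degrees(np.arctan2(*(P[1]-P[0])[[1,0]])))
g=np.array([pt[0],pt[1],.2]); print("shift tool to pull:",(T[:3,:3].T@(g-T[:3,3])).round(4), get_obs()["joints"].round(2))
E
python3 l.py
```

```text
sill slope -0.9953447704076246 y@.44 -0.21721166250419158
pull [ 0.43839118 -0.26456225  0.103     ]
plate front [[ 0.52376434 -0.25186662  0.083     ]
 [ 0.35438066 -0.24923323  0.083     ]] 179.1092996714375
shift tool to pull: [0.1406 0.0122 0.0867] [ 0.21  0.07 -0.08  1.98  0.01  1.1  -2.95]
```

Joint 7 is at its limit (-2.95), so I'll turn the other way, half a turn for the same grasp.

Emit:
{"op": "play_rows", "data": {"commands": [[[-1,0,0,0,-0.08],[-1,0,0,0,-0.16],[-1,0,0,0,-0.24],[-1,0,0,0,-0.32],[-1,0,0,0,-0.4],[-1,0,0,0,-0.48],[-1,0,0,0,-0.56],[-1,0,0,0,-0.64],[-1,0,0,0,-0.72],[-1,0,0,0,-0.8],[-1,0,0,0,-0.88],[-1,0,0,0,-0.95]]]}}

```text
clock: 7.88
tcp_pos: [0.4417, -0.1235, 0.2867]
orientation: [3.142, -0.015, 0.0]
contact_force: [-0.1, -0.4, 0.3]
grip_width: 0.0857
gripper_force: 0.0
```

Emit:
{"op": "play_rows", "data": {"commands": [[[-1,0,0,0,-0.08],[-1,0,0,0,-0.16],[-1,0,0,0,-0.24],[-1,0,0,0,-0.32],[-1,0,0,0,-0.4],[-1,0,0,0,-0.48],[-1,0,0,0,-0.56],[-1,0,0,0,-0.64],[-1,0,0,0,-0.72],[-1,0,0,0,-0.8],[-1,0,0,0,-0.88],[-1,0,0,0,-0.95]]]}}

```text
clock: 8.88
tcp_pos: [0.4417, -0.1235, 0.2867]
orientation: [2.317, 2.122, 0.0]
contact_force: [0.1, 0.6, -0.6]
grip_width: 0.0855
gripper_force: 0.0
```

```bash
cat > st.py <<'E'
from h import *
import sys
T=pose(); g=np.array([float(v) for v in sys.argv[1:4]]); o=get_obs()
a=np.degrees(np.arctan2(T[1,0],T[0,0])); print("tool x angle",a.round(2),"turn",((a-89.1)/90).round(4),"tilt",np.degrees(T[:2,2]).round(2)); print(T[:3,3].round(4),o["joints"].round(2),o["clock"])
print("shift units",(T[:3,:3].T@(g-T[:3,3])/.2).round(4))
E
python3 st.py .4384 -.2645 .2
```

```text
tool x angle 84.96 turn -0.046 tilt [ 0. -0.]
[ 0.4417 -0.1235  0.2867] [ 0.34  0.07 -0.21  1.97  0.02  1.1   0.03] 8.8833
shift units [-0.7038  0.0455  0.4336]
```

Emit:
{"op": "play_rows", "data": {"commands": [[[0,-0.17,0.01,0.1,-0.046],[0,-0.34,0.022,0.21,-0.046],[0,-0.52,0.034,0.32,-0.046],[0,-0.704,0.046,0.434,-0.046],[0,-0.704,0.046,0.434,-0.046],[0,-0.704,0.046,0.434,-0.046]]]}}

```text
clock: 9.38
tcp_pos: [0.4361, -0.2664, 0.1983]
orientation: [-2.249, -2.19, 0.002]
contact_force: [0.4, 0.9, 0.7]
grip_width: 0.043
gripper_force: 0.0
```

```bash
python3 st.py .4384 -.2645 .087
cat > d3.py <<'E'
from h import *
T=pose(); f=viewer.grab_frame("wrist"); save(f,"pics/w3.png")
print("pull pred", proj(f,[.4384,-.2645,.103],T).round(1),"tip axis at z.103",proj(f,[T[0,3],T[1,3],.103],T).round(1))
E
python3 d3.py
```

```text
tool x angle 88.48 turn -0.0069 tilt [-0.18  0.06]
[ 0.4361 -0.2664  0.1983] [ 0.51  0.25 -0.1   1.97  0.03  0.92  0.37] 9.3833
shift units [0.0091 0.0132 0.5563]
pull pred [281.8 206.3] tip axis at z.103 [278.7 208.8]
```

View pics/w3.png

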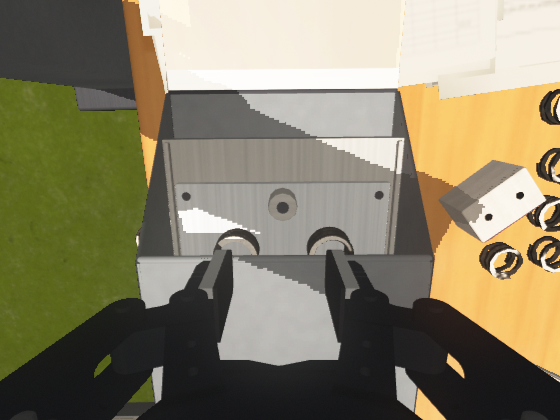

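The pull is at (282.5,205) against a prediction of (281.8,206.3), so it is centred. The springs are at (237,240) and (330,240), clear of the fingers. I'll descend and grip.

Emit:
{"op": "play_rows", "data": {"commands": [[[0,0.012,0.013,0.15,-0.007],[0,0.012,0.013,0.3,-0.007],[0,0.012,0.013,0.42,-0.007],[0,0.012,0.013,0.5,-0.007],[0,0.012,0.013,0.555,-0.007],[0,0.012,0.013,0.555,-0.007],[0,0.012,0.013,0.555,-0.007]]]}}

```text
clock: 10.02
tcp_pos: [0.4411, -0.2615, 0.0896]
orientation: [2.232, 2.21, 0.001]
contact_force: [-0.5, -0.3, 1.1]
grip_width: 0.0427
gripper_force: 0.0
```

```bash
python3 st.py .4384 -.2642 .087
```

```text
tool x angle 89.45 turn 0.0039 tilt [0.05 0.  ]
[ 0.4411 -0.2615  0.0896] [ 0.49  0.41 -0.1   2.06  0.06  0.68  0.35] 10.0167
shift units [-0.0138 -0.0134  0.013 ]
```

Emit:
{"op": "play_rows", "data": {"commands": [[[0,-0.013,-0.013,0.015,0.004],[0,-0.013,-0.013,0.015,0.004],[0,-0.013,-0.013,0.015,0.004],[1,-0.013,-0.013,0.015,0.004],[1,-0.013,-0.013,0.015,0.004],[1,-0.013,-0.013,0.015,0.004],[1,-0.013,-0.013,0.015,0.004],[1,-0.013,-0.013,0.015,0.004]]], "grip_force": 40}}

```text
clock: 10.68
tcp_pos: [0.4382, -0.265, 0.0867]
orientation: [2.24, 2.201, 0.001]
contact_force: [-1.5, 0.2, 6.3]
grip_width: 0.0204
gripper_force: 39.0
```

```bash
python3 st.py .4407 -.1112 .087
cat > m.py <<'E'
from h import *
f=viewer.grab_frame("wrist"); T=pose()
p=tr(f,"spring_plate","plate_pull","plate_line"); ys,xs=np.nonzero(p); print(xs.min(),xs.max(),ys.min(),ys.max())
P=[]
for c in range(200,370,3):
    y=np.nonzero(p[:,c])[0]
    if len(y): P.append(onz(f,(c,y.min()-.5),.083,T))
P=np.array(P); s,b=np.polyfit(P[:,0],P[:,1],1); print("plate front slope",np.degrees(np.arctan(s)),"y@.44",s*.44+b)
g=cv2.cvtColor(f["pixels"],cv2.COLOR_RGB2GRAY)
save(f,"pics/w4.png")
E
python3 m.py
```

```text
tool x angle 89.01 turn -0.001 tilt [ 0.06 -0.03]
[ 0.4382 -0.265   0.0867] [ 0.5   0.41 -0.09  2.06  0.06  0.67  0.35] 10.6833
shift units [ 7.691e-01 -6.000e-04 -2.100e-03]
98 459 231 391
plate front slope -0.8814544464360634 y@.44 -0.2487743432721788
```

View pics/w4.png

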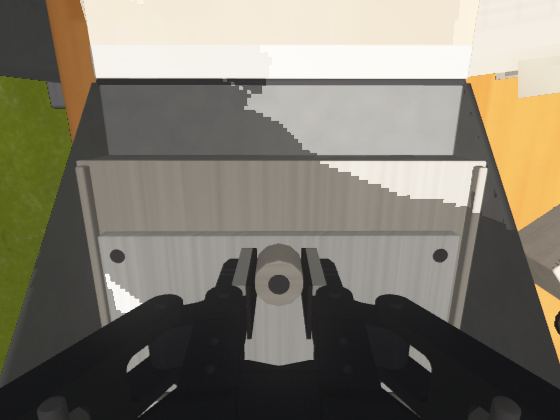

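The pull is between the pads at (279,275), the deck edge is at row 160 and the plate front is at row 234. I'll draw the plate out gently, stopping short of the line.

Emit:
{"op": "play_rows", "data": {"commands": [[[1,0.015,0,0,0],[1,0.04,0,0,0],[1,0.07,0,0,0],[1,0.105,0,0,0],[1,0.14,0,0,0],[1,0.175,0,0,0],[1,0.21,0,0,0],[1,0.245,0,0,0],[1,0.28,0,0,0],[1,0.31,0,0,0],[1,0.335,0,0,0],[1,0.35,0,0,0]]]}}

```text
clock: 11.78
tcp_pos: [0.4396, -0.1965, 0.0867]
orientation: [2.239, 2.199, -0.0]
contact_force: [0.1, -6.6, 3.3]
grip_width: 0.0204
gripper_force: 39.3
```

Emit:
{"op": "play_rows", "data": {"commands": [[[1,0.015,0,0,0],[1,0.04,0,0,0],[1,0.07,0,0,0],[1,0.105,0,0,0],[1,0.14,0,0,0],[1,0.175,0,0,0],[1,0.21,0,0,0],[1,0.245,0,0,0],[1,0.28,0,0,0],[1,0.31,0,0,0],[1,0.335,0,0,0],[1,0.35,0,0,0]]]}}

```text
clock: 12.78
tcp_pos: [0.4398, -0.1239, 0.0857]
orientation: [-2.239, -2.203, 0.0]
contact_force: [-0.4, -3.0, -2.5]
grip_width: 0.0199
gripper_force: 39.1
```

```bash
python3 st.py .4407 -.1112 .087
cat > n.py <<'E'
from h import *
f=viewer.grab_frame("scene"); save(f,"pics/s5.png",(190,180,350,320),5)
print("sill",[proj(f,[x,-.2172-.0155*(x-.44),.075]).round(1) for x in (.36,.44,.52)])
print("line now if pull at tcp", proj(f,[.4392,pose()[1,3]-.106,.083]).round(1), [get_obs()[k] for k in("contact_force","gripper_force")])
E
python3 n.py
```

```text
tool x angle 89.06 turn -0.0004 tilt [-0.03  0.02]
[ 0.4398 -0.1239  0.0857] [ 0.25  0.34 -0.13  2.18  0.08  0.62  0.05] 12.7833
shift units [ 0.0634  0.0035 -0.0064]
sill [array([300.1, 288. ]), array([264. , 266.2]), array([230.6, 246.1])]
line now if pull at tcp [268.5 259.4] [array([-0.60906193, -0.24086221, -1.29465062]), 39.17823672294617]
```

View pics/s5.png

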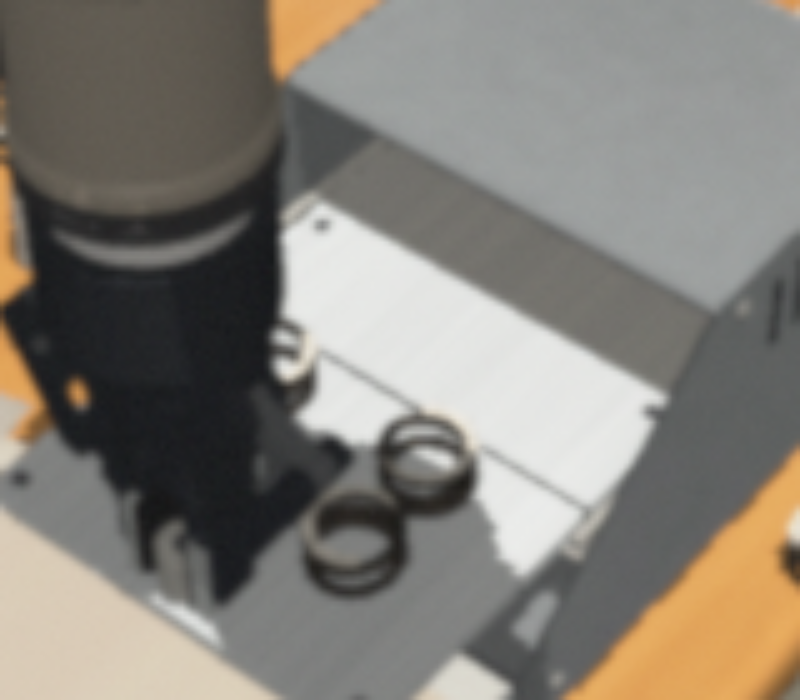

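The engraved line runs from (256,250.6) to (307,282.2) in the scene frame. The springs are standing and the rail end is near (305,289). I'll turn that into the remaining distance.

```bash
cat > q.py <<'E'
from h import *
f=viewer.grab_frame("scene")
A=onz(f,(256,250.6),.083);B=onz(f,(307,282.2),.083); print("line",A.round(4),B.round(4))
s=(B-A)[1]/(B-A)[0]; print("slope",np.degrees(np.arctan(s)),"y@.44",A[1]+s*(.44-A[0]), "expected", pose()[1,3]-.106)
# hinge-line check of the scene camera against the wrist's: flap hinge/sill
print(onz(f,(305,289),.075).round(4))
for n in ("top",):
    t=viewer.grab_frame(n); save(t,"pics/t6.png",(200,150,330,290),5)
    print("sill",[proj(t,[x,-.2172-.0155*(x-.44),.075]).round(1) for x in (.36,.44,.52)])
E
python3 q.py
```

```text
line [ 0.4705 -0.2324  0.083 ] [ 0.3544 -0.228   0.083 ]
slope -2.1932892141849827 y@.44 -0.23125413338144457 expected -0.22942896685764846
[ 0.3521 -0.2193  0.075 ]
sill [array([238.7, 266.8]), array([239.4, 226.3]), array([240.2, 186.7])]
```

View pics/t6.png

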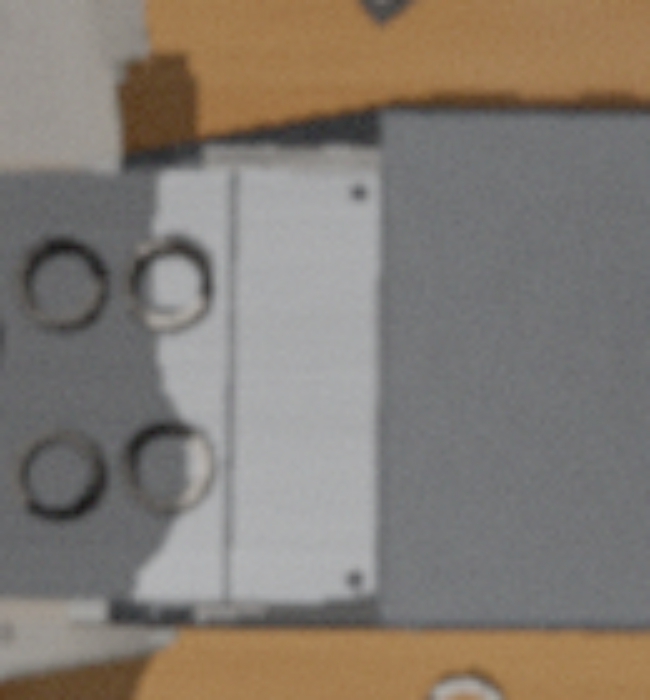

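The top view shows the line from (247,184) to (245.4,270). The rail ends at the deck edge are at (240.6,181) and (239,272), and all four springs are standing.

```bash
cat > v.py <<'E'
from h import *
t=viewer.grab_frame("top")
g=cv2.cvtColor(t["pixels"],cv2.COLOR_RGB2GRAY).astype(float)
L=[]
for r_ in list(range(187,194))+list(range(218,232))+list(range(258,268)):
    w=g[r_,241:253]; d=np.median(w)-w; i=int(np.argmax(d)); 
    if d[i]>8 and 0<i<11:
        k=np.clip(d[i-1:i+2],0,None); L.append((241+i+(k@[-1,0,1])/k.sum(),r_))
P=np.array([onz(t,q,.083) for q in L]); s,b=np.polyfit(P[:,0],P[:,1],1)
print(len(P),"line slope",np.degrees(np.arctan(s)),"y@.44",s*.44+b,"scatter",np.std(P[:,1]-s*P[:,0]-b))
Q=np.array([onz(t,q,.076) for q in ((240.6,181),(239,272))]); s2=np.polyfit(Q[:,0],Q[:,1],1); print("sill",np.degrees(np.arctan(s2[0])),"y@.44",np.polyval(s2,.44))
E
python3 v.py
```

```text
31 line slope -0.9076523646304978 y@.44 -0.2300802120134451 scatter 0.0002510177192167986
sill -0.8375599745680031 y@.44 -0.21801316735967533
```

Emit:
{"op": "play_rows", "data": {"commands": [[[1,0.01,0,-0.001,0],[1,0.025,0,-0.002,0],[1,0.04,0,-0.003,0],[1,0.053,0,-0.004,0],[1,0.06,0,-0.004,0],[1,0.06,0,-0.004,0],[1,0.06,0,-0.004,0],[1,0.06,0,-0.004,0],[1,0.06,0,-0.004,0],[1,0.06,0,-0.004,0],[1,0.06,0,-0.004,0],[1,0.06,0,-0.004,0]]]}}

```text
clock: 13.98
tcp_pos: [0.4402, -0.1123, 0.0867]
orientation: [-2.24, -2.202, -0.0]
contact_force: [-0.7, 1.1, -2.7]
grip_width: 0.0203
gripper_force: 39.2
```

```bash
python3 st.py .4407 -.1112 .087; sed -i 's/241:253/234:247/; s/241+i/234+i/; s/i<11/i<12/' v.py; python3 v.py
cat > x.py <<'E'
from h import *
f=viewer.grab_frame("scene"); t=viewer.grab_frame("top")
for g,n in ((f,"scene"),(t,"top")):
    for k in ("ring_gauge","lone_spring","steel_block"): print(n,k,[(d["rect"],round(d["score"],2)) for d in viewer.trace(g,k)[:1]])
a=cv2.resize(f["pixels"][180:320,190:350],None,fx=2.4,fy=2.4*1.0); b=cv2.resize(t["pixels"][150:290,190:350],None,fx=2.4,fy=2.4)
cv2.imwrite("pics/fin.png",np.hstack([a,b])[:,:,::-1]); o=get_obs(); print(o["contact_force"],o["gripper_force"],o["grip_width"])
E
python3 x.py
```

```text
tool x angle 89.04 turn -0.0007 tilt [-0.01  0.03]
[ 0.4402 -0.1123  0.0867] [ 0.23  0.34 -0.14  2.18  0.08  0.62  0.02] 13.9833
shift units [ 0.0056  0.0025 -0.0016]
31 line slope -1.0866616206710908 y@.44 -0.2187688880019316 scatter 0.00012954711536710079
sill -0.8375599745680031 y@.44 -0.21801316735967533
scene ring_gauge [([372.9, 239.5, 397.7, 267.3], 0.77)]
scene lone_spring [([346.4, 280.8, 368.6, 300.5], 0.74)]
scene steel_block []
top ring_gauge [([179.9, 182.7, 271.5, 270.5], 0.54)]
top lone_spring []
top steel_block [([258.1, 114.9, 292.0, 151.5], 0.7)]
[-0.63902114  3.84270169 -3.04561719] 39.21841621398926 0.020150909347158626
```

View pics/fin.png

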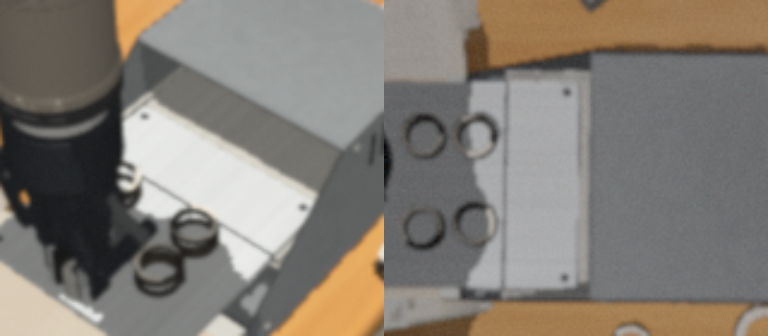

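The line meets the deck edge within about 1 mm, the springs are standing and the bystanders are in place. One small nudge of 0.8 mm, then I'll hand in while holding.

Emit:
{"op": "play_rows", "data": {"commands": [[[1,0.004,0,0,0],[1,0.004,0,0,0],[1,0.004,0,0,0],[1,0.004,0,0,0],[1,0.004,0,0,0],[1,0.004,0,0,0],[1,0.004,0,0,0],[1,0.004,0,0,0],[1,0.004,0,0,0],[1,0.004,0,0,0]]]}}

```text
clock: 15.27
tcp_pos: [0.4403, -0.1122, 0.0867]
orientation: [2.241, 2.202, -0.0]
contact_force: [-0.3, -2.5, -3.9]
grip_width: 0.0202
gripper_force: 39.2
```

```bash
python3 v.py; python3 -c "
from bench import r,get_obs
o=get_obs(); print(o['tcp_pos'],o['gripper_force'],o['contact_force']); print(r.hand_in())"
```

```text
31 line slope -1.1125111680871114 y@.44 -0.2187448270619589 scatter 0.00016004285874611802
sill -0.8375599745680031 y@.44 -0.21801316735967533
[ 0.44030707 -0.11214921  0.08670462] 39.21483635902405 [ 0.43882816 -2.17177072 -4.93187956]
the job is handed in; nothing more can be done
None
```

I handed the job in at about 15 s of the 54 s limit. The front is fully down, and the engraved line measures about 1 mm short of the deck edge (4 mm allowed). The plate is held at the pull with about 39 N, all four springs are standing and the bystanders look unmoved. The hand-in call returned no verdict.

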